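# Slide the cover plate off the scanner lid and close the power supply

## Robot

A 6-joint arm with a two-finger parallel gripper is mounted at the origin on the work surface. World frame = base frame: x ahead of the robot, y to its left, z up, the work surface at z = 0. Lengths are in m, angles in rad, forces in N, time in s.
With the tool pointing down it reaches from about 0.275 to 0.75 m from the base axis. Payload 10.2 kg.
Tool frame: the origin (TCP) lies midway between the tips of the shut fingers; the grasp point (between the pads) lies 19 mm behind it; z points along the fingers, y is the line along which they close (so a half turn about z gives the same grasp; the last joint's range is limited). The gripper opens to 85 mm and grips with 20 to 120 N. Pads are 22 mm wide; open, the fingers measure 114 mm over their backs; the gripper's body (76 mm by 85 mm) begins 54 mm behind the grasp point. The pads swing forward as they close: fully open they stand 13 mm farther back than shut.
Start: joints at [-1.521, 0.313, 1.498, -0, 1.331, -0.223], TCP at [0.141, -0.506, 0.231] pointing down, gripper open.
Joint ranges: [-2.94, 2.94], [-0.97, 2.17], [0.19, 2.56], [-1.23, 4.37], [0.02, 3.11], [-2.88, 2.88]. Speed limits (rad/s): [2.39, 2.39, 3.01, 3.14, 3.14, 3.14].

## Interface

Orientations are given as [roll, pitch, yaw] about the fixed x, y, z axes, in that order (R = Rz(yaw) Ry(pitch) Rx(roll)).
In Python, from cell import ctrl gives the robot as it stands.
- The arm moves only by the tool play_rows, never from a script. Its argument "motion" is one flat list of numbers, 5 for each row, row after row: the shift along the tool's x, y, z in cm, then the turn about the tool's z in rad, then the gripper's target within -1 to 1 (shut at 1, half-way at 0, fully open at -1). In form: [x, y, z, spin, grip, x, y, z, spin, grip, ...]. A call has 1 to 20 rows; each row is the pose to reach, as a shift and turn from the pose commanded when the call began, along the tool's axes at that moment; what a row does not reach only later rows make up. A row lasts 1/10 s, in which the tool goes at most 50 mm and 8.59 degrees, less where a joint would pass 70% of its speed; a pose out of reach is approached as far as the arm can. A call with a gripper value outside its range is refused whole. The fingers move at their own pace and stop on an object; "newtons" is the grip in N (left out, the last holds). Time passes only in rows, so rows that repeat a pose let the fingers close. It gives the time, the measured TCP pose, the force, the opening and the grip force at its end, in the units of the state.
- ctrl.read_state(): the state, without advancing time (a new reading comes with each control period).
- ctrl.grab_frame(name): name is "scene" or "top" or "wrist"; returns (picture, depth): 420x560x3 uint8, red, green, blue; 420x560 float32, m along the optical axis (not along the pixel's ray), 0 where there is no reading.
- ctrl.camera_model(name): a dict with "camera_matrix" (3x3 intrinsics, pixels), "k1" (the pictures are not rectified: a ray, as slopes to the right and down, at radius r is drawn at 1 + k1 r^2 times it, then the intrinsics apply), "rvec" (rotation vector, rad) and "tvec" (3), from world to camera coordinates, as OpenCV has them; the wrist camera has in their place "tool_from_camera" (4x4, takes a point from camera to tool coordinates, whose origin is the TCP and whose axes are the flange's). Camera axes: x right, y down, z forward; pixel columns grow to the right and rows downward; lengths in m; the calibration is good to about 2 mm. A picture is of the moment at which its call begins: read the wrist's pose just before it. camera_model takes no time and is no camera call.
- ctrl.sign_off(): hands the job in; it is judged then, once.
The state is a dict: "clock": time; "qpos": joint angles; "joint_vel": joint speeds; "effort": joint torques, N m; "tool_pos": TCP position; "eef_rot": TCP orientation; "force": force on the tool from outside, world axes, zero at the start; "moment": the same for the moment, N m; "finger_gap": finger opening in m; "finger_force": force on a finger pad.
Only numpy, scipy, OpenCV 4.12 (cv2) and the standard library are available. Lean on these libraries where they do the work, as an engineer would, in place of code of your own. Each camera call takes 0.05 s, during which the arm holds its last target. There are 200 camera calls.

## Task

The thin aluminium cover plate of the open power supply lies flat on the shut lid of the flatbed scanner, where no gripper can get hold of it. Pressing only lightly on the lid, slide the plate until about a quarter to a third of its length sticks out over the scanner's right-hand end, still lying flat; grip the part that sticks out, lift the plate clear and lower it gently over the two studs of the power supply until it lies flush on the rim, then let go. Do not shove the power supply along the counter, and leave everything else where it is.

Things in the scene. Friction and masses are not known exactly. Their poses are not given: they have to be found in the camera images.
- cover: Plain aluminium plate, 146 mm long (x axis), 60 mm wide (y axis), 2 mm thick, 35 to 60 g, with two 8 mm through holes on its long centre line, 58 mm to each side of the middle. Either end and either face fits. Origin: centre of its underside, z up. Starts flat on the scanner lid, long axis pointing within about 0.3 rad of square over the right-hand end, which it has not reached.
- scanner: Flatbed scanner, lid shut, fixed: dark body, grey rigid flat lid without a rim, 290 mm (x axis) by 400 mm (y axis), lid top 58 mm above its origin, upright sides. Its screw feet raise it by 0 to 5 mm, so feel for the lid. Origin: centre of its underside. Its right-hand end, seen from the robot, is the flat end at its own y = -200 mm. The plate slides easily on the lid (friction about 0.3).
- scanner_end (a point): Middle of the top edge of the scanner's right-hand end: on the lid's top surface, its own axes parallel to the scanner's, -y pointing out over the end.
- supply: Power supply without its cover: open-topped sheet steel case 140 mm long (x axis), 50 mm wide (y axis), 40 mm high to the rim, 0.9 kg, standing loose on the counter to the right of the scanner, long axis roughly in line with the scanner's long side. Origin: centre of its underside.
- supply_rim (a point): Centre of the case's rim plane, 40 mm above its underside: where the centre of the cover's underside belongs; the cover then overhangs 5 mm along each long side. Two upright 5 mm studs, on the long centre line 58 mm to each side of this point, rise 10.5 mm above the rim; their last 4 mm taper to a 2 mm tip.
- cartridge: Bystander: ink cartridge 70 x 22 x 52 mm standing on the scanner lid close behind the cover plate's inner end, across it, so that there is no room for a finger between; origin under its centre.
- gear: Bystander: white plastic gear, 44 mm across, 16 mm high, lying on the scanner lid, origin under its centre.
- screwdriver: Bystander: screwdriver 190 mm long lying on the counter to the right of the power supply, origin under its middle.
- ink_bottle: Bystander: ink bottle, 42 mm diameter, 115 mm high, standing on the counter, origin under its centre.
- mouse: Bystander: computer mouse, 104 x 60 x 32 mm, on the counter, origin under its centre.
- label_roll: Bystander: roll of labels, 72 mm across, 40 mm high, on the counter, origin under its centre.
- pickup_roller: Bystander: paper pick-up roller on its small block, 60 x 30 x 29 mm, on the counter nearer the robot, origin under its centre.
There are look-alikes about, which are no part of the job. Leave any black or orange look-alike of the cover alone.

How it is judged:
On the way, in this order (a step that is already met when the one before it is completed fails the run):
1. the cover lies flat on the scanner lid with 25 to 60 mm of its length out over the right-hand end (y of cover in the frame of scanner_end between 0.013 and 0.048 m and z of cover in the frame of scanner_end between -0.003 and 0.003 m and angle between cover's own z axis and vertical below 0.05 rad and contact force between cover and scanner above 0.1 N), for 0.2 s.
2. the cover is lifted clear of the scanner (z of cover in the frame of scanner_end above 0.02 m and contact force between cover and scanner below 0.05 N and contact force between cover and the fingers above 1 N), for 0.1 s.
At the end, for the whole second after the job is handed in: The cover lies at rest flush on the power supply's rim (within 1.5 mm in height), both studs through its holes (its centre within 4 mm of the rim's centre, its long axis within 0.06 rad of the case's), released, and the power supply stands upright on the counter (horizontal distance between cover and supply_rim below 0.004 m and z of cover in the frame of supply_rim between -0.0015 and 0.0015 m and angle between the x axis of cover and the x axis of supply, either way round below 0.06 rad and angle between each of cover, supply's own z axis and vertical below 0.03 rad and linear speed of cover below 0.01 m/s and contact force between cover and supply above 0.1 N); the robot touches nothing.
It fails at once if the scanner is pressed with more than 15 N (contact force between anything else and scanner above 15 N).
It fails at once if the cover is pressed or dropped onto the power supply with more than 25 N (contact force between cover and supply above 25 N).
It fails at once if the power supply is shoved more than 20 mm along the counter (distance of supply from where it was at the start of the episode above 0.02 m).
It fails at once if a bystander is moved by more than 30 mm (distance of any of cartridge, gear, screwdriver, ink_bottle, mouse, label_roll, pickup_roller from where it was at the start of the episode above 0.03 m).
It also fails if it takes over 72 s, if anything falls off the work surface, if the arm or the gripper's body presses on something with over 40 N, if the wrist force passes 120 N, or if a joint passes its speed limit or range.

## Working session

There is one attempt and no reset: what is moved stays moved. The work goes in short steps, Python scripts to look and compute and a tool call to move; the robot and the scene stay as the last step left them, time stands still between calls to the robot, and variables do not carry over. Pictures are saved under pics/ and viewed, at most 11 in all, crops included, and the job is handed in when it is done.

Besides the shell and the picture viewer there is one more tool, called after "Request:" by a JSON object that holds its "op" and its "data". play_rows: Moves the arm, as the interface text tells. Its arguments: {"type":"object","properties":{"motion":{"type":"array"},"newtons":{"type":"number"}},"required":["motion"]}

```bash
mkdir -p pics; ls; cat > h.py <<'E'
import numpy as np, cv2
from cell import ctrl
from scipy.spatial.transform import Rotation as R
def cam(n,st=None):
    m=ctrl.camera_model(n);K=np.array(m["camera_matrix"]);k=m["k1"]
    if n!="wrist":
        Rm=cv2.Rodrigues(np.array(m["rvec"],float))[0];t=np.array(m["tvec"],float).ravel()
        return K,k,Rm.T,-Rm.T@t
    T=np.array(m["tool_from_camera"]);st=st or ctrl.read_state()
    Rt=R.from_euler('xyz',st["eef_rot"]).as_matrix()
    return K,k,Rt@T[:3,:3],Rt@T[:3,3]+np.array(st["tool_pos"])
def rays(c,uv):
    K,k,Rm,o=c;uv=np.atleast_2d(np.array(uv,float))
    d=np.c_[(uv[:,0]-K[0,2])/K[0,0],(uv[:,1]-K[1,2])/K[1,1]];u=d.copy()
    for _ in range(20):u=d/(1+k*(u**2).sum(1,keepdims=True))
    return np.c_[u,np.ones(len(u))]
def onz(c,uv,z):
    d=rays(c,uv)@c[2].T;return c[3]+d*((z-c[3][2])/d[:,2])[:,None]
def dep(c,uv,dd):
    return c[3]+(rays(c,uv)*np.atleast_1d(dd)[:,None])@c[2].T
def proj(c,P):
    K,k,Rm,o=c;p=(np.atleast_2d(P)-o)@Rm;s=p[:,:2]/p[:,2:];s=s*(1+k*(s**2).sum(1,keepdims=True))
    return s*[K[0,0],K[1,1]]+[K[0,2],K[1,2]]
def save(n,im):cv2.imwrite("pics/"+n,im[:,:,::-1])
E
python3 - <<'E'
from h import *
st=ctrl.read_state();print(st)
for n in("top","scene","wrist"):
    p,d=ctrl.grab_frame(n);save(n+"0.png",p);np.savez("pics/%s0.npz"%n,p=p,d=d)
    c=cam(n,st);print(n,c[3],c[2][:,2],c[0][0,0])
E
```

```text
pics
{'clock': 0.0, 'qpos': array([-1.52141751e+00,  3.13445623e-01,  1.49843866e+00, -6.51605375e-06,
        1.33096806e+00, -2.23412030e-01]), 'joint_vel': array([ 4.91930598e-05, -1.18007698e-03,  2.37343331e-03, -6.50062517e-04,
       -2.65048968e-04,  7.60382925e-04]), 'effort': array([-1.10805955e-03, -4.12266934e+01, -2.59741741e+01, -2.34227236e-04,
        4.16783238e-03,  6.30332309e-06]), 'tool_pos': array([ 0.14141351, -0.5053362 ,  0.23073671]), 'eef_rot': array([-3.14036286e+00, -2.72925125e-04,  2.72792229e-01]), 'force': array([ 0.35673869, -0.34282713,  0.48771853]), 'moment': array([0.02271472, 0.06746463, 0.02957586]), 'finger_force': 0.0, 'finger_gap': 0.08514463375924691}
top [0.26464705 0.02099856 1.42857422] [ 0.16098084  0.00418941 -0.98694864] 508.15669057107147
scene [1.15876219 0.72565762 0.76391082] [-0.57152074 -0.57303074 -0.58736685] 506.5782236850733
wrist [ 0.21849845 -0.48454117  0.37426431] [-0.30349758 -0.08367136 -0.94915137] 298.62640597774725
```

View pics/top0.png

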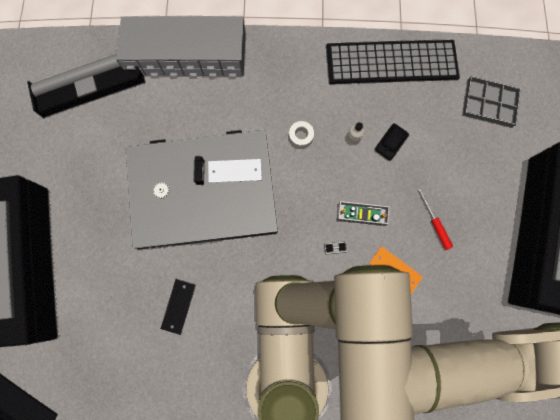

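View pics/scene0.png

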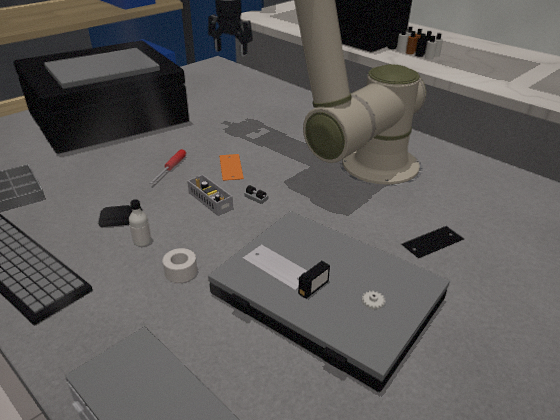

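The cover is the light silver plate on the scanner lid at top (235,171). The look-alikes are the black plate at (178,306) and the orange one at (397,270), and I'll leave both. The supply is at (363,213), and the cartridge is at (199,170), behind the cover's inner end. Next I'll measure, and confirm the cover with a crop.

```bash
python3 - <<'E'
from h import *
f=np.load("pics/top0.npz");p,d=f["p"],f["d"];c=cam("top")
save("crop.png",cv2.resize(p[120:270,110:460],None,fx=2.2,fy=2.2,interpolation=cv2.INTER_CUBIC))
hsv=cv2.cvtColor(p,cv2.COLOR_RGB2HSV)
g=cv2.cvtColor(p,cv2.COLOR_RGB2GRAY)
print("plate gray",p[171,235],"lid",p[220,200],"counter",p[270,220])
P=dep(c,[[200,220],[150,160],[235,171],[260,225]],[d[220,200],d[160,150],d[171,235],d[225,260]]);print("depth lid,lid,plate,lid",P.round(4))
m=np.zeros_like(g);s=(g>150)&(hsv[:,:,1]<40);m[150:190,200:272]=s[150:190,200:272]
n,l,stt,ce=cv2.connectedComponentsWithStats(m*1);i=1+np.argmax(stt[1:,4]);m=cv2.morphologyEx((l==i).astype(np.uint8),cv2.MORPH_CLOSE,np.ones((5,5)))
ct=max(cv2.findContours(m,0,1)[0],key=cv2.contourArea)
for z in(.060,.0625):
    w=onz(c,ct[:,0],z)[:,:2].astype(np.float32);print("cover",cv2.minAreaRect(w*1000))
# supply by depth height
vv,uu=np.mgrid[0:420,0:560];W=dep(c,np.c_[uu.ravel(),vv.ravel()],d.ravel()).reshape(420,560,3)
m=((W[:,:,2]>.02)&(d>0)).astype(np.uint8);mm=np.zeros_like(m);mm[190:235,325:400]=m[190:235,325:400]
ct=max(cv2.findContours(cv2.morphologyEx(mm,3,np.ones((5,5))),0,1)[0],key=cv2.contourArea)
print("supply",cv2.minAreaRect(onz(c,ct[:,0],.04)[:,:2].astype(np.float32)*1000))
mm[:]=0;mm[120:260,110:285]=((np.abs(W[:,:,2]-np.median(W[200:230,170:240,2]))<.015)&(d>0))[120:260,110:285]
ct=max(cv2.findContours(cv2.morphologyEx(mm,3,np.ones((5,5))),0,1)[0],key=cv2.contourArea)
r=cv2.minAreaRect(onz(c,ct[:,0],.0605)[:,:2].astype(np.float32)*1000);print("scanner",r,cv2.boxPoints(r))
print("lidz",np.median(W[200:230,170:240,2]),"counterz",np.median(W[260:290,210:240,2]))
# right edge fit: last lid pixel in rows
e=[]
for v in range(140,225,5):
    e.append([255+np.where(mm[v,255:290]>0)[0].max(),v])
w=onz(c,e,.0605)[:,:2];q=np.polyfit(w[:,0],w[:,1],1);print("edge y=",q, (np.polyval(q,w[:,0])-w[:,1]).round(3))
E
```

```text
plate gray [234 232 231] lid [155 152 149] counter [154 148 144]
depth lid,lid,plate,lid [[0.4536 0.2458 0.0592]
 [0.6195 0.3958 0.0605]
 [0.5919 0.1549 0.0636]
 [0.4437 0.0813 0.0606]]
cover ((583.1198120117188, 146.23043823242188), (102.64572143554688, 175.0162353515625), 8.221311569213867)
cover ((582.5379638671875, 146.00167846679688), (102.458251953125, 174.696533203125), 8.221321105957031)
supply ((487.70001220703125, -202.73532104492188), (141.65988159179688, 53.59291458129883), 85.01261901855469)
scanner ((545.1304931640625, 252.38168334960938), (302.9706115722656, 399.3992004394531), 8.394819259643555) [[366.1134  427.8257 ]
 [424.4231   32.70588]
 [724.1476   76.93765]
 [665.8379  472.0575 ]]
lidz 0.05792907877141218 counterz -0.0007211024355807671
edge y= [ 0.14433425 -0.02619441] [ 0.    -0.001 -0.     0.001 -0.001  0.001 -0.001  0.     0.001 -0.001
  0.001 -0.001  0.     0.001 -0.     0.001 -0.001]
```

View pics/crop.png

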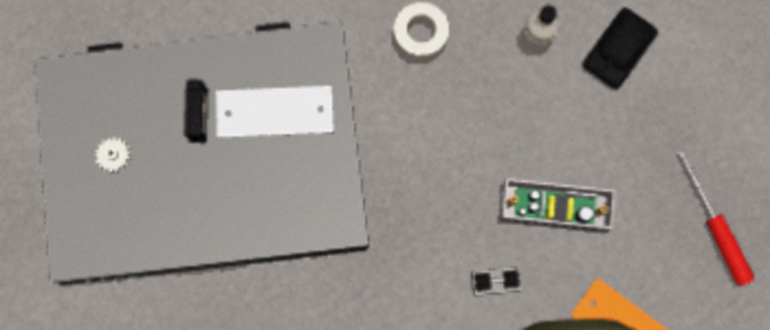

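In the crop, the silver plate spans crop x 217–333 and y 87–137. It has two holes at (228,113) and (320,109), so it matches the cover's description. It lies about 20 px (crop) short of the lid's right end at x≈353. Next I'll go over the supply for a wrist view on the way there.

Request:
{"op": "play_rows", "data": {"motion": [41.5, -19.7, 2, -1.33, 1, 41.5, -19.7, 2, -1.33, 1, 41.5, -19.7, 2, -1.33, 1, 41.5, -19.7, 2, -1.33, 1, 41.5, -19.7, 2, -1.33, 1, 41.5, -19.7, 2, -1.33, 1, 41.5, -19.7, 2, -1.33, 1, 41.5, -19.7, 2, -1.33, 1, 41.5, -19.7, 2, -1.33, 1, 41.5, -19.7, 2, -1.33, 1, 41.5, -19.7, 2, -1.33, 1, 41.5, -19.7, 2, -1.33, 1, 41.5, -19.7, 2, -1.33, 1, 41.5, -19.7, 2, -1.33, 1]}}

```text
clock: 1.55
tool_pos: [0.4873, -0.2051, 0.2115]
eef_rot: [3.142, 0.0, 1.601]
force: [0.4, 0.2, -0.3]
finger_gap: 0.0001
finger_force: 0.0
```

```bash
python3 - <<'E'
from h import *
st=ctrl.read_state();print(st["clock"],st["tool_pos"],st["eef_rot"],st["joint_vel"].round(3),st["force"])
p,d=ctrl.grab_frame("wrist");save("w1.png",p);np.savez("pics/w1.npz",p=p,d=d,pos=st["tool_pos"],rot=st["eef_rot"])
c=cam("wrist",st);print("proj rim",proj(c,[[.488,-.203,.04],[.488,-.145,.05],[.488,-.261,.05]]))
f=np.load("pics/top0.npz");p=f["p"];c=cam("top");g=p.min(2)
m=np.zeros_like(g);m[150:190,200:272]=(g>195)[150:190,200:272]
ct=max(cv2.findContours(cv2.morphologyEx(m,3,np.ones((5,5))),0,1)[0],key=cv2.contourArea)
r=cv2.minAreaRect(onz(c,ct[:,0],.0625)[:,:2].astype(np.float32)*1000);print("cover",r,cv2.boxPoints(r))
E
```

```text
1.55 [ 0.48732562 -0.20510182  0.21147387] [3.14150397e+00 1.97068759e-04 1.60054688e+00] [ 0.007  0.002 -0.002 -0.001  0.     0.001] [ 0.427337    0.22465791 -0.27870952]
proj rim [[281.28115006 182.28012866]
 [283.20469307 127.78836365]
 [279.65036799 235.16489933]]
cover ((594.7024536132812, 156.8763427734375), (60.13893127441406, 146.42758178710938), 3.3210690021514893) [[560.44214  228.22522 ]
 [568.9248    82.04355 ]
 [628.96277   85.527466]
 [620.4801   231.70914 ]]
```

View pics/w1.png

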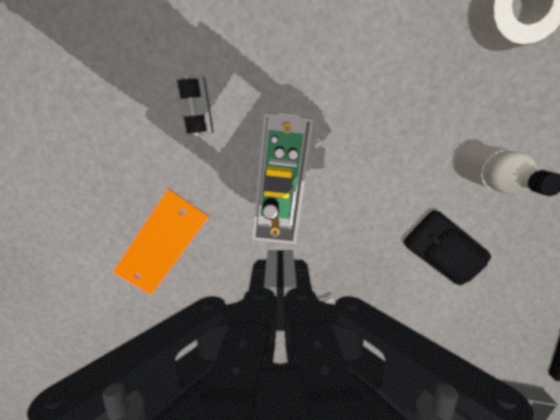

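The supply is in the wrist view with brass studs at about (287,128) and (275,232), and the orange decoy is at (163,240). Next I'll move over the cover's centre with the fingers shut.

Request:
{"op": "play_rows", "data": {"motion": [35.9, 11.8, 0, -0.114, 1, 35.9, 11.8, 0, -0.114, 1, 35.9, 11.8, 0, -0.114, 1, 35.9, 11.8, 0, -0.114, 1, 35.9, 11.8, 0, -0.114, 1, 35.9, 11.8, 0, -0.114, 1, 35.9, 11.8, 0, -0.114, 1, 35.9, 11.8, 0, -0.114, 1, 35.9, 11.8, 5, -0.114, 1, 35.9, 11.8, 9, -0.114, 1, 35.9, 11.8, 12, -0.114, 1, 35.9, 11.8, 13, -0.114, 1, 35.9, 11.8, 13, -0.114, 1, 35.9, 11.8, 13, -0.114, 1, 35.9, 11.8, 13, -0.114, 1]}}

```text
clock: 3.1
tool_pos: [0.5954, 0.1584, 0.0833]
eef_rot: [3.138, 0.0, 1.717]
force: [0.9, 0.8, -0.2]
finger_gap: -0.0001
finger_force: 0.0
```

```bash
python3 - <<'E'
from h import *
f=np.load("pics/w1.npz");p,d=f["p"],f["d"];c=cam("wrist",dict(tool_pos=f["pos"],eef_rot=f["rot"]))
vv,uu=np.mgrid[0:420,0:560];W=dep(c,np.c_[uu.ravel(),vv.ravel()],d.ravel()).reshape(420,560,3)
m=np.zeros(d.shape,np.uint8);m[105:250,240:325]=((W[:,:,2]>.028)&(d>0))[105:250,240:325]
ct=max(cv2.findContours(cv2.morphologyEx(m,3,np.ones((3,3))),0,1)[0],key=cv2.contourArea)
print("rim",cv2.minAreaRect(onz(c,ct[:,0],.04)[:,:2].astype(np.float32)*1000),np.percentile(W[m>0][:,2],[10,50,90]))
hsv=cv2.cvtColor(p,cv2.COLOR_RGB2HSV)
b=((hsv[:,:,0]>8)&(hsv[:,:,0]<22)&(hsv[:,:,1]>90)).astype(np.uint8)*m
n,l,s,ce=cv2.connectedComponentsWithStats(b)
for i in range(1,n):
    if s[i,4]>8: print(s[i],ce[i],onz(c,ce[i],.04)[0],onz(c,ce[i],.05)[0])
st=ctrl.read_state();print(st["tool_pos"],st["eef_rot"],st["force"])
E
```

```text
rim ((486.7804870605469, -203.28018188476562), (140.80699157714844, 50.13577651977539), 85.21626281738281) [0.03079906 0.03586556 0.0414411 ]
[283 123   9  10  64] [286.78125  127.109375] [ 0.49168586 -0.14475626  0.04      ] [ 0.49144017 -0.14412576  0.05      ]
[271 224   8  12  70] [274.58571429 229.14285714] [ 0.48204606 -0.2580353   0.04      ] [ 0.48210642 -0.25380826  0.05      ]
[0.59543934 0.15843807 0.0832744 ] [3.13832063e+00 2.61275690e-04 1.71655933e+00] [ 0.86698235  0.75399996 -0.22734642]
```

Request:
{"op": "play_rows", "data": {"motion": [0, 0, 0.8, 0, 1, 0, 0, 1.4, 0, 1, 0, 0, 1.6, 0, 1, 0, 0, 1.65, 0, 1, 0, 0, 1.7, 0, 1, 0, 0, 1.75, 0, 1, 0, 0, 1.8, 0, 1, 0, 0, 1.8, 0, 1]}}

```text
clock: 3.9
tool_pos: [0.5945, 0.1585, 0.0633]
eef_rot: [-3.142, -0.0, 1.717]
force: [-0.4, -0.4, -0.4]
finger_gap: 0.0004
finger_force: 0.0
```

Request:
{"op": "play_rows", "data": {"motion": [0, 0, 0.05, 0, 1, 0, 0, 0.05, 0, 1]}}

```text
clock: 4.1
tool_pos: [0.5944, 0.1585, 0.0628]
eef_rot: [-3.142, 0.0, 1.717]
force: [0.3, -0.1, -0.5]
finger_gap: 0.0
finger_force: 0.0
```

Request:
{"op": "play_rows", "data": {"motion": [0, 0, 0.05, 0, 1, 0, 0, 0.05, 0, 1]}}

```text
clock: 4.3
tool_pos: [0.5944, 0.1585, 0.0622]
eef_rot: [-3.141, -0.0, 1.717]
force: [-0.1, 0.1, 0.2]
finger_gap: -0.0
finger_force: 0.0
```

Request:
{"op": "play_rows", "data": {"motion": [0, 0, 0.03, 0, 1, 0, 0, 0.03, 0, 1]}}

```text
clock: 4.5
tool_pos: [0.5944, 0.1585, 0.062]
eef_rot: [-3.142, -0.0, 1.717]
force: [-0.8, 0.0, -0.9]
finger_gap: 0.0002
finger_force: 0.0
```

Request:
{"op": "play_rows", "data": {"motion": [0, 0, 0.04, 0, 1, 0, 0, 0.04, 0, 1]}}

```text
clock: 4.7
tool_pos: [0.5944, 0.1585, 0.0615]
eef_rot: [-3.141, -0.0, 1.717]
force: [0.3, -0.4, -0.3]
finger_gap: -0.0002
finger_force: 0.0
```

Request:
{"op": "play_rows", "data": {"motion": [0, 0, 0.03, 0, 1, 0, 0, 0.03, 0, 1]}}

```text
clock: 4.9
tool_pos: [0.5945, 0.1585, 0.0613]
eef_rot: [-3.142, -0.0, 1.717]
force: [-0.7, -0.3, 0.2]
finger_gap: 0.0
finger_force: 0.0
```

Request:
{"op": "play_rows", "data": {"motion": [0, 0, 0.04, 0, 1, 0, 0, 0.04, 0, 1]}}

```text
clock: 5.1
tool_pos: [0.5945, 0.1585, 0.0609]
eef_rot: [-3.142, -0.0, 1.717]
force: [0.3, -0.8, -0.3]
finger_gap: 0.0002
finger_force: 0.0
```

Request:
{"op": "play_rows", "data": {"motion": [0, 0, 0.03, 0, 1, 0, 0, 0.03, 0, 1]}}

```text
clock: 5.3
tool_pos: [0.5944, 0.1585, 0.0605]
eef_rot: [-3.141, -0.0, 1.717]
force: [-0.4, -0.0, -0.3]
finger_gap: 0.0
finger_force: 0.0
```

Request:
{"op": "play_rows", "data": {"motion": [0, 0, 0.03, 0, 1, 0, 0, 0.03, 0, 1]}}

```text
clock: 5.5
tool_pos: [0.5945, 0.1585, 0.0603]
eef_rot: [3.142, -0.0, 1.717]
force: [0.2, -0.2, -0.5]
finger_gap: 0.0
finger_force: 0.3
```

Request:
{"op": "play_rows", "data": {"motion": [0, 0, 0.03, 0, 1, 0, 0, 0.03, 0, 1]}}

```text
clock: 5.7
tool_pos: [0.5945, 0.1585, 0.0603]
eef_rot: [3.141, 0.0, 1.717]
force: [-1.4, 0.6, 4.5]
finger_gap: -0.0
finger_force: 2.1
```

Request:
{"op": "play_rows", "data": {"motion": [0, 0, 0.03, 0, 1, 0, 0, 0.03, 0, 1]}}

```text
clock: 5.9
tool_pos: [0.5946, 0.1585, 0.0603]
eef_rot: [3.141, 0.0, 1.717]
force: [-2.5, 0.3, 7.0]
finger_gap: 0.0001
finger_force: 3.4
```

Request:
{"op": "play_rows", "data": {"motion": [0, 0, 0.03, 0, 1, 0, 0, 0.03, 0, 1]}}

```text
clock: 6.1
tool_pos: [0.5947, 0.1585, 0.0603]
eef_rot: [3.141, 0.0, 1.717]
force: [-3.3, -0.3, 7.9]
finger_gap: -0.0001
finger_force: 4.3
```

Contact found: the plate top is at 0.0603. I'll ease off slightly and test the slide over 2 cm.

Request:
{"op": "play_rows", "data": {"motion": [0, 0, -0.03, 0, 1, -0.2, 0, -0.03, 0, 1, -0.4, 0, -0.03, 0, 1, -0.7, 0, -0.03, 0, 1, -1.0, 0, -0.03, 0, 1, -1.3, 0, -0.03, 0, 1, -1.6, 0, -0.03, 0, 1, -1.8, 0, -0.03, 0, 1, -2.0, 0, -0.03, 0, 1, -2.0, 0, -0.03, 0, 1]}}

```text
clock: 7.1
tool_pos: [0.5979, 0.1388, 0.0603]
eef_rot: [3.14, -0.0, 1.717]
force: [-0.9, 0.5, 5.5]
finger_gap: 0.0
finger_force: 2.5
```

```bash
cat > cov.py <<'E'
from h import *
def cover(tag,zt=.0603):
    st=ctrl.read_state();out={}
    for n in("top","wrist"):
        p,d=ctrl.grab_frame(n);c=cam(n,st);save(n+tag+".png",p);np.savez("pics/%s%s.npz"%(n,tag),p=p,d=d)
        g=p.min(2);m=(g>195).astype(np.uint8)
        for q in sorted(cv2.findContours(m,0,1)[0],key=cv2.contourArea)[-4:]:
            w=onz(c,q[:,0],zt)[:,:2].astype(np.float32)*1000;r=cv2.minAreaRect(w)
            if 150<cv2.contourArea(q): print(n,np.round(r[0],1),np.round(r[1],1),round(r[2],2),q[:,0].min(0),q[:,0].max(0))
    print(st["clock"],st["tool_pos"],st["eef_rot"],st["force"])
E
python3 -c "
from cov import *
cover('2')"
```

```text
top [1097.7  504.1] [225.5  56.2] 88.77 [93  0] [165  16]
top [1100.8 -202.9] [ 68.7 220.2] 2.71 [325   0] [398  20]
top [1097.4   34.9] [ 58.4 224.9] 1.41 [245   0] [320  17]
top [1107.2 -436.9] [ 83.7 229.8] 4.07 [401   0] [474  24]
wrist [605.7  78.5] [ 6.8 16.1] 8.32 [274 341] [285 362]
7.1 [0.59793794 0.13876691 0.06034681] [ 3.13983999e+00 -8.08633363e-05  1.71666520e+00] [-0.88928029  0.53640312  5.49316883]
```

```bash
python3 - <<'E'
from h import *
a,_=ctrl.grab_frame("scene");w=np.load("pics/wrist2.npz")["p"]
save("v3.png",np.hstack([cv2.resize(a[210:350,180:380],(560,392)),w[:392]])[:, :1120][::1]) 
im=np.hstack([cv2.resize(a[210:350,180:380],(400,280)),cv2.resize(w,(400,300))[:280]]);save("v3.png",im)
E
```

```text
(no output)
```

View pics/v3.png

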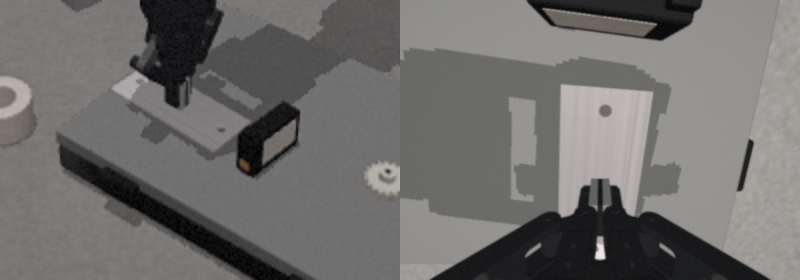

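The left half (scene crop) shows the plate moved clear of the cartridge with the finger on it. The right half (wrist) shows its inner end at about y=88 and a hole at (605,111). The plate follows the finger, so I'll continue 4.6 cm.

Request:
{"op": "play_rows", "data": {"motion": [-0.2, 0, 0, 0, 1, -0.5, 0, 0, 0, 1, -0.9, 0, 0, 0, 1, -1.3, 0, 0, 0, 1, -1.7, 0, 0, 0, 1, -2.1, 0, 0, 0, 1, -2.5, 0, 0, 0, 1, -2.9, 0, 0, 0, 1, -3.3, 0, 0, 0, 1, -3.7, 0, 0, 0, 1, -4.1, 0, 0, 0, 1, -4.4, 0, 0, 0, 1, -4.6, 0, 0, 0, 1, -4.6, 0, 0, 0, 1]}}

```text
clock: 8.65
tool_pos: [0.6046, 0.0932, 0.0603]
eef_rot: [3.14, 0.0, 1.717]
force: [-0.3, -0.1, 6.0]
finger_gap: -0.0003
finger_force: 2.5
```

```bash
python3 - <<'E'
from h import *
st=ctrl.read_state();p,d=ctrl.grab_frame("wrist");save("w4.png",p);c=cam("wrist",st)
g=p.astype(int);print(g[150,300],g[60,300])
# plate is brighter, slightly pink: min channel & depth independent
m=((g.min(2)>165)).astype(np.uint8);m[:60]=0;m[290:]=0
ct=max(cv2.findContours(cv2.morphologyEx(m,3,np.ones((7,7))),0,1)[0],key=cv2.contourArea)
print(cv2.boundingRect(ct));w=onz(c,ct[:,0],.0603)[:,:2].astype(np.float32)*1000;r=cv2.minAreaRect(w);print(r,cv2.boxPoints(r))
P=onz(c,[[222.6,117.6],[352.8,128.8]],.0603)
print(st["tool_pos"],st["force"])
E
```

```text
[188 181 180] [149 149 145]
(223, 119, 130, 171)
((600.870361328125, 119.93121337890625), (59.66899108886719, 91.82693481445312), 4.003512859344482) [[567.9031  163.64966]
 [574.3142   72.04681]
 [633.83765  76.21277]
 [627.4265  167.81561]]
[0.60462422 0.09315321 0.06033005] [-0.32545955 -0.14418303  5.99957733]
```

View pics/w4.png

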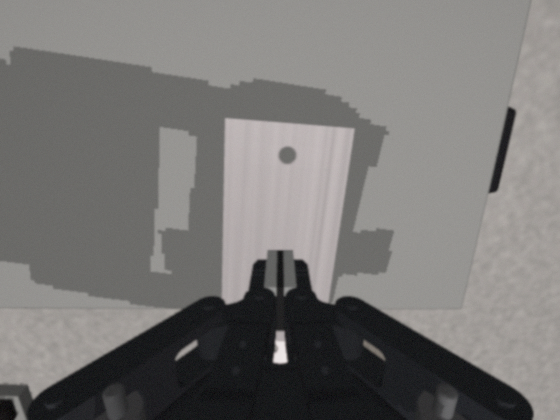

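The plate's inner end is at row ~120 and the lid's end edge at row ~308. The overhang is about 41 mm, with y≈0.032 in the end frame. Next I'll lift off, open the gripper and stand over the overhanging part.

Request:
{"op": "play_rows", "data": {"motion": [0, 0, -1, 0, 1, 0, 0, -4, 0, 1, 0, 0, -8, 0, -1, 0, 0, -10, 0, -1, -5.4, -0.6, -10, 0.076, -1, -5.4, -0.6, -10, 0.076, -1, -5.4, -0.6, -10, 0.076, -1, -5.4, -0.6, -10, 0.076, -1, -5.4, -0.6, -10, 0.076, -1, -5.4, -0.6, -10, 0.076, -1], "newtons": 40}}

```text
clock: 9.7
tool_pos: [0.6059, 0.0398, 0.1596]
eef_rot: [-3.141, -0.0, 1.642]
force: [-0.8, -0.3, -0.5]
finger_gap: 0.0854
finger_force: 0.0
```

```bash
python3 - <<'E'
from h import *
st=ctrl.read_state();p,d=ctrl.grab_frame("wrist");save("w5.png",p);c=cam("wrist",st)
g=p.astype(int);m=((g.min(2)>168)).astype(np.uint8)
for ct in sorted(cv2.findContours(cv2.morphologyEx(m,3,np.ones((7,7))),0,1)[0],key=cv2.contourArea)[-3:]:
    w=onz(c,ct[:,0],.0603)[:,:2].astype(np.float32)*1000;r=cv2.minAreaRect(w);print(cv2.boundingRect(ct),r,cv2.boxPoints(r).round(1).tolist())
print(st["clock"],st["tool_pos"],st["eef_rot"],st["force"],st["finger_gap"])
E
```

```text
(309, 209, 8, 19) ((634.1925659179688, 29.845294952392578), (6.128002643585205, 16.69280242919922), 5.897022247314453) [[630.2999877929688, 37.79999923706055], [632.0, 21.200000762939453], [638.0999755859375, 21.899999618530273], [636.4000244140625, 38.5]]
(348, 236, 71, 58) ((702.5377197265625, -9.277904510498047), (64.78238677978516, 55.11785125732422), 18.24132537841797) [[663.0999755859375, 6.800000190734863], [680.4000244140625, -45.599998474121094], [741.9000244140625, -25.299999237060547], [724.7000122070312, 27.0]]
(241, 39, 83, 60) ((598.9078369140625, 146.19554138183594), (60.810447692871094, 40.40135192871094), 4.040671348571777) [[567.2000122070312, 164.1999969482422], [570.0, 123.9000015258789], [630.7000122070312, 128.1999969482422], [627.7999877929688, 168.5]]
9.7 [0.60589666 0.03976398 0.15958062] [-3.14133518e+00 -1.58346838e-04  1.64200524e+00] [-0.77296357 -0.27795023 -0.4838138 ] 0.08544736805389253
```

View pics/w5.png

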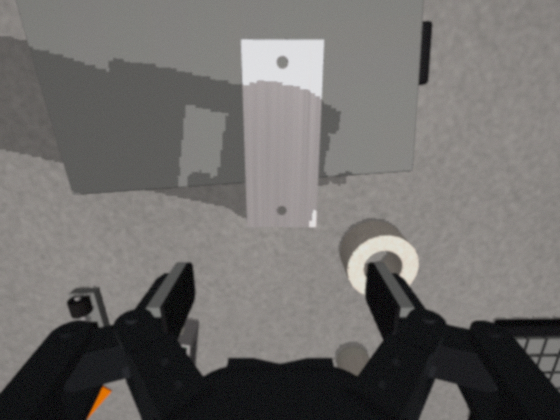

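The plate sticks out over the end, from the lid edge at row ~183 to the plate end at row 228, and the open fingers straddle it. Next I'll descend and close.

Request:
{"op": "play_rows", "data": {"motion": [0, 0, 4, 0, -1, 0, 0, 8, 0, -1, 0, 0, 11, 0, -1, 0, 0, 12.4, 0, -1, 0, 0, 12.4, 0, -1, 0, 0, 12.4, 0, -1]}}

```text
clock: 10.35
tool_pos: [0.6068, 0.039, 0.0371]
eef_rot: [3.14, 0.0, 1.641]
force: [0.0, -0.6, 1.0]
finger_gap: 0.085
finger_force: 0.0
```

Request:
{"op": "play_rows", "data": {"motion": [0, 0, 0, 0, 0, 0, 0, 0, 0, 1, 0, 0, 0, 0, 1, 0, 0, 0, 0, 1, 0, 0, 0, 0, 1, 0, 0, 0, 0, 1, 0, 0, 0, 0, 1]}}

```text
clock: 11.05
tool_pos: [0.6067, 0.0389, 0.0367]
eef_rot: [3.139, 0.0, 1.641]
force: [0.5, 0.3, 5.8]
finger_gap: 0.0589
finger_force: 41.8
```

Request:
{"op": "play_rows", "data": {"motion": [0, 0, -0.1, 0, 1, 0, 0, -0.5, 0, 1, 0, 0, -1.5, 0, 1, 0, 0, -3, 0, 1, 0, 0, -6, 0, 1, 0, 0, -9, 0, 1, 0, 0, -12, 0, 1, 0, 0, -14, 0, 1, 0, 0, -14, 0, 1, 0, 0, -14, 0, 1]}}

```text
clock: 12.05
tool_pos: [0.6058, 0.0389, 0.1758]
eef_rot: [3.142, 0.0, 1.641]
force: [-0.8, -0.4, -0.6]
finger_gap: 0.0581
finger_force: 42.9
```

```bash
python3 - <<'E'
from h import *
st=ctrl.read_state();p,d=ctrl.grab_frame("wrist");s,_=ctrl.grab_frame("scene");c=cam("wrist",st);np.savez("pics/w6.npz",p=p,d=d)
save("w6.png",np.hstack([cv2.resize(p,(400,300)),cv2.resize(s[100:340,130:450],(400,300))]))
print(st["clock"],st["tool_pos"],st["eef_rot"],st["force"],st["finger_gap"],st["finger_force"])
vv,uu=np.mgrid[0:420,0:560];W=dep(c,np.c_[uu.ravel(),vv.ravel()],d.ravel()).reshape(420,560,3)
for v in range(20,290,20):print(v,d[v,270:300:10].round(3),W[v,280].round(4),p[v,280])
E
```

```text
12.05 [0.6057594  0.03892644 0.17576409] [3.14152361e+00 4.88349759e-05 1.64081234e+00] [-0.77737703 -0.39827116 -0.57508533] 0.05812086980844465 42.943260222673416
20 [0.105 0.227 0.106] [0.5949 0.1816 0.059 ] [129 128 128]
40 [0.108 0.107 0.108] [0.5977 0.1416 0.1989] [220 221 223]
60 [0.109 0.109 0.109] [0.5981 0.135  0.1991] [220 221 221]
80 [0.    0.111 0.112] [0.5986 0.1282 0.1994] [222 221 221]
100 [0.114 0.115 0.114] [0.5991 0.1212 0.1973] [162 157 157]
120 [0.116 0.117 0.117] [0.5996 0.1138 0.1977] [159 153 154]
140 [0.118 0.118 0.118] [0.6002 0.1063 0.1995] [157 150 150]
160 [0.121 0.121 0.121] [0.6007 0.0983 0.1989] [156 151 150]
180 [0.124 0.123 0.124] [0.6013 0.0902 0.1993] [157 152 149]
200 [0.126 0.125 0.126] [0.6019 0.0816 0.1995] [155 149 150]
220 [0.129 0.128 0.13 ] [0.6026 0.0726 0.1993] [151 146 146]
240 [0.132 0.133 0.132] [0.6033 0.0626 0.1982] [155 149 149]
260 [0.136 0.136 0.134] [0.604  0.0526 0.198 ] [152 148 147]
280 [0.138 0.137 0.137] [0.6047 0.0432 0.1997] [151 145 144]
```

View pics/w6.png

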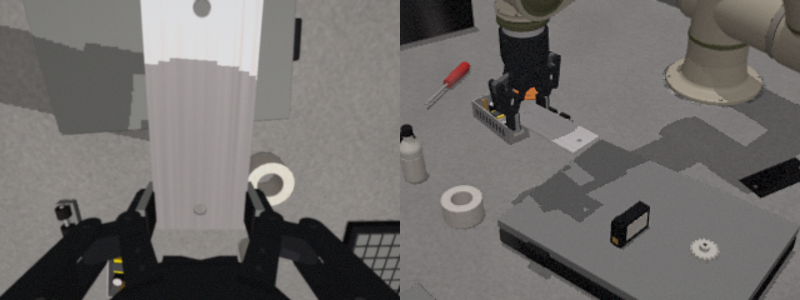

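The plate is held level, with holes at wrist ~(283,10) and (280,294), and clear of the scanner. Next I'll measure it in the tool frame.

```bash
python3 - <<'E'
from h import *
f=np.load("pics/w6.npz");p=f["p"].astype(int);st=dict(tool_pos=[.60576,.03893,.17576],eef_rot=[np.pi,0,1.6408]);c=cam("wrist",st)
g=cv2.cvtColor(f["p"],cv2.COLOR_RGB2GRAY).astype(float)
def loc(u0,v0,r):
    w=g[max(0,v0-r):v0+r+1,u0-r:u0+r+1];print(w[::3,::3].astype(int)) if r<0 else 0
    bg=np.median(w);m=(w<bg-.18*bg if v0<100 else w<bg-15).astype(np.uint8)
    n,l,s,ce=cv2.connectedComponentsWithStats(m);i=1+np.argmax(s[1:,4]);return ce[i]+[u0-r,max(0,v0-r)],s[i]
h=[]
for a in((283,10,22),(280,294,16)):
    q,s=loc(*a);print(q,s);h.append(q)
t=lambda P:np.c_[((P-st["tool_pos"])[:,:2]@np.array([[np.cos(1.6408),np.sin(1.6408)],[np.sin(1.6408),-np.cos(1.6408)]]).T)]*1000
for z in(.1990,.1994):
    P=onz(c,h,z);T=t(P);print("holes tool mm",T,"dist",np.linalg.norm(T[0]-T[1]),"mid",T.mean(0))
# side edges
gb=cv2.GaussianBlur(g,(0,0),1.2)
for v in range(60,260,40):
    dx=np.diff(gb[v,170:390]);dx=np.abs(dx)
    L=170+np.argmax(np.abs(np.diff(gb[v,170:240])))+.5;Rr=320+np.argmax(np.abs(np.diff(gb[v,320:390])))+.5
    print(v,L,Rr,t(onz(c,[[L,v],[Rr,v]],.1994)).round(1).tolist())
E
```

```text
[282.16570328  10.89210019] [  9   0  26  25 519]
[279.11428571 297.41428571] [ 7 14 18  9 70]
holes tool mm [[112.06711397  -0.14216902]
 [ -5.55335637  -1.20309678]] dist 117.625254988327 mid [53.2568788 -0.6726329]
holes tool mm [[111.96102131  -0.14478172]
 [ -5.26824187  -1.20218082]] dist 117.2340319207808 mid [53.34638972 -0.67348127]
60 199.5 363.5 [[96.3, -30.3], [96.4, 29.6]]
100 202.5 360.5 [[82.5, -30.3], [82.6, 29.7]]
140 184.5 356.5 [[67.6, -38.6], [67.7, 29.3]]
180 207.5 353.5 [[51.4, -30.7], [51.5, 29.4]]
220 211.5 349.5 [[33.8, -30.3], [33.8, 29.1]]
```

Request:
{"op": "play_rows", "data": {"motion": [-1.5, -0.7, 0, 0.02, 1, -4, -2, 0, 0.03, 1, -8, -4, 0, 0.05, 1, -12, -6, 0, 0.07, 1, -16, -8, 0, 0.09, 1, -20, -10, 0, 0.11, 1, -24, -12, 0, 0.13, 1, -27, -13.5, 0, 0.151, 1, -28.7, -14.3, 0, 0.151, 1, -28.7, -14.3, 2, 0.151, 1, -28.7, -14.3, 5, 0.151, 1, -28.7, -14.3, 7, 0.151, 1, -28.7, -14.3, 8, 0.151, 1, -28.7, -14.3, 8, 0.151, 1, -28.7, -14.3, 8, 0.151, 1]}}

```text
clock: 13.65
tool_pos: [0.4835, -0.2578, 0.0964]
eef_rot: [3.141, 0.001, 1.489]
force: [-0.3, -0.0, 0.3]
finger_gap: 0.0584
finger_force: 42.9
```

```bash
python3 - <<'E'
from h import *
st=ctrl.read_state();s,_=ctrl.grab_frame("scene");t,_=ctrl.grab_frame("top");p,_=ctrl.grab_frame("wrist")
save("v7.png",np.hstack([cv2.resize(s[150:250,150:290],(420,300),interpolation=2),cv2.resize(p,(380,300))]));np.savez("pics/w7.npz",p=p)
print(st["clock"],st["tool_pos"].round(5),st["eef_rot"],st["force"],st["finger_gap"],st["finger_force"])
E
```

```text
13.65 [ 0.48352 -0.25779  0.09639] [3.14089781e+00 5.57214082e-04 1.48946569e+00] [-0.31030215 -0.02404277  0.28399883] 0.05838107330178947 42.944749519228935
```

View pics/v7.png

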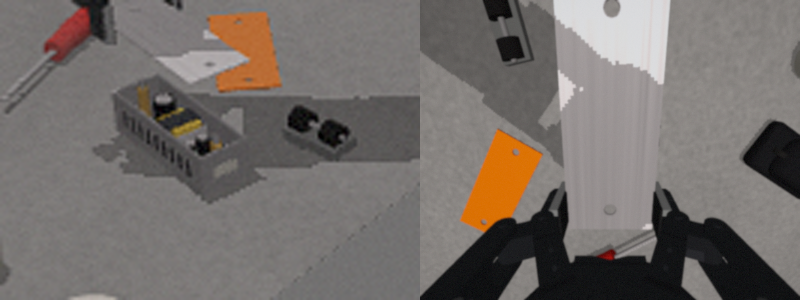

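The plate hangs level above the supply, with the brass studs inside the case visible at crop (145,90) and (215,145). The plate clears the pickup roller. Next I'll descend in stages.

Request:
{"op": "play_rows", "data": {"motion": [0.07, 0, 2, 0, 1, 0.07, 0, 4, 0, 1, 0.07, 0, 5.4, 0, 1, 0.07, 0, 6, 0, 1, 0.07, 0, 6, 0, 1, 0.07, 0, 6, 0, 1, 0.07, 0, 6, 0, 1]}}

```text
clock: 14.5
tool_pos: [0.4839, -0.257, 0.0365]
eef_rot: [3.14, 0.001, 1.49]
force: [0.0, -0.4, 0.5]
finger_gap: 0.0581
finger_force: 42.9
```

```bash
python3 - <<'E'
from h import *
st=ctrl.read_state();s,_=ctrl.grab_frame("scene")
print(st["clock"],st["tool_pos"].round(5),st["eef_rot"],st["force"],st["finger_gap"])
save("v8.png",np.vstack([cv2.resize(s[170:230,175:255],(720,540),interpolation=2)]))
# predicted stud tips in scene
c=cam("scene")
a=np.array([np.cos(1.487),np.sin(1.487)])*.058
for q in(a,-a):print(((proj(c,[[.487+q[0],-.2031+q[1],.0505]])-[175,170])*9).round(1))
# stud tips from initial scene frame: brass blobs
f=np.load("pics/scene0.npz")["p"];h=cv2.cvtColor(f,cv2.COLOR_RGB2HSV)
b=np.zeros(f.shape[:2],np.uint8);b[170:220,180:240]=((h[:,:,0]>8)&(h[:,:,0]<22)&(h[:,:,1]>90))[170:220,180:240]
n,l,ss,ce=cv2.connectedComponentsWithStats(b)
for i in range(1,n):
    if ss[i,4]>4:print(ss[i],ce[i])
for q in(a,-a):print("pred tip/base px",proj(c,[[.487+q[0],-.2031+q[1],.0505],[.487+q[0],-.2031+q[1],.04]]).round(1).tolist())
E
```

```text
14.5 [ 0.48387 -0.257    0.03653] [3.14035752e+00 9.05558048e-04 1.48984257e+00] [ 0.01859676 -0.36192219  0.50359568] 0.058088861961735384
[[413.  208.7]]
[[191.   44.4]]
[221 170  19  11 187] [230.21925134 174.56149733]
[195 179   5   9  30] [197.43333333 182.73333333]
[219 197   5   3  10] [220.8 198. ]
pred tip/base px [[220.9, 193.2], [221.1, 196.6]]
pred tip/base px [[196.2, 174.9], [196.6, 178.3]]
```

View pics/v8.png

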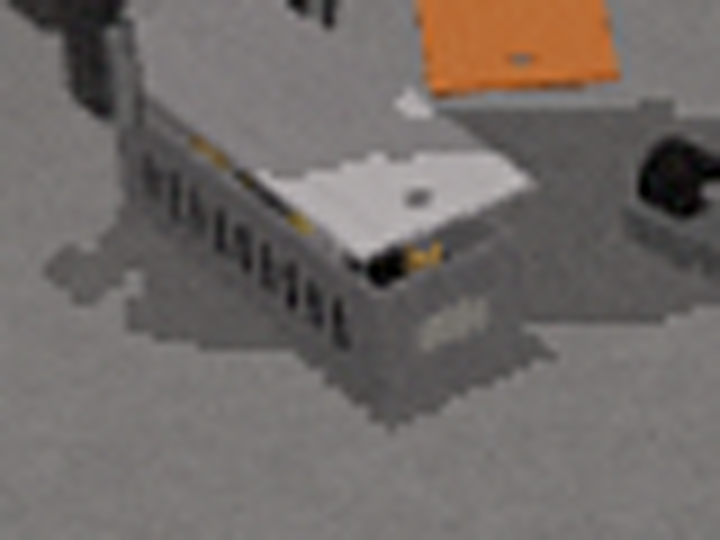

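The plate hovers about 18 mm over the rim, with its hole at crop (418,197) and the brass stud below it at (425,250). A sub-millimetre trim toward −x is needed before lowering slowly.

Request:
{"op": "play_rows", "data": {"motion": [0.03, -0.08, 0, 0, 1, 0.03, -0.08, 0.3, 0, 1, 0.03, -0.08, 0.5, 0, 1, 0.03, -0.08, 0.6, 0, 1, 0.03, -0.08, 0.7, 0, 1, 0.03, -0.08, 0.8, 0, 1, 0.03, -0.08, 0.9, 0, 1, 0.03, -0.08, 0.9, 0, 1]}}

```text
clock: 15.35
tool_pos: [0.4827, -0.2562, 0.0265]
eef_rot: [-3.141, -0.0, 1.49]
force: [-0.1, 0.2, -0.2]
finger_gap: 0.0581
finger_force: 42.9
```

Request:
{"op": "play_rows", "data": {"motion": [0, 0, 0.1, 0, 1, 0, 0, 0.1, 0, 1]}}

```text
clock: 15.55
tool_pos: [0.4827, -0.2563, 0.0256]
eef_rot: [-3.141, -0.0, 1.49]
force: [0.2, 0.0, 0.4]
finger_gap: 0.0581
finger_force: 42.9
```

Request:
{"op": "play_rows", "data": {"motion": [0, 0, 0.1, 0, 1, 0, 0, 0.1, 0, 1]}}

```text
clock: 15.75
tool_pos: [0.4826, -0.2563, 0.0246]
eef_rot: [-3.141, -0.0, 1.49]
force: [0.1, -0.2, 0.3]
finger_gap: 0.058
finger_force: 42.9
```

No force 4 mm below tip height, so the studs appear to be entering the holes.

Request:
{"op": "play_rows", "data": {"motion": [0, 0, 0.1, 0, 1, 0, 0, 0.2, 0, 1, 0, 0, 0.2, 0, 1]}}

```text
clock: 16.05
tool_pos: [0.4826, -0.2563, 0.0225]
eef_rot: [-3.141, -0.0, 1.49]
force: [-0.4, -0.1, -0.1]
finger_gap: 0.0583
finger_force: 42.9
```

Request:
{"op": "play_rows", "data": {"motion": [0, 0, 0.1, 0, 1, 0, 0, 0.2, 0, 1, 0, 0, 0.2, 0, 1]}}

```text
clock: 16.35
tool_pos: [0.4826, -0.2563, 0.0205]
eef_rot: [-3.141, -0.0, 1.49]
force: [-0.2, -0.2, -0.3]
finger_gap: 0.0583
finger_force: 42.9
```

Request:
{"op": "play_rows", "data": {"motion": [0, 0, 0.05, 0, 1, 0, 0, 0.1, 0, 1, 0, 0, 0.1, 0, 1]}}

```text
clock: 16.65
tool_pos: [0.4827, -0.2563, 0.0197]
eef_rot: [-3.142, -0.0, 1.49]
force: [-0.8, 1.2, 0.5]
finger_gap: 0.0582
finger_force: 43.0
```

Request:
{"op": "play_rows", "data": {"motion": [0, 0, 0.05, 0, 1, 0, 0, 0.05, 0, 1]}}

```text
clock: 16.85
tool_pos: [0.4828, -0.2564, 0.0194]
eef_rot: [3.141, 0.0, 1.49]
force: [-1.5, 0.1, 2.9]
finger_gap: 0.058
finger_force: 43.1
```

Request:
{"op": "play_rows", "data": {"motion": [0, 0, 0.04, 0, 1, 0, 0, 0.04, 0, 1]}}

```text
clock: 17.05
tool_pos: [0.4828, -0.2563, 0.0193]
eef_rot: [3.141, 0.0, 1.49]
force: [-2.2, 1.2, 6.3]
finger_gap: 0.0583
finger_force: 43.3
```

The plate is seated on the rim. Now I'll ease off, open and rise.

Request:
{"op": "play_rows", "data": {"motion": [0, 0, -0.05, 0, 1, 0, 0, -0.05, 0, -0.6, 0, 0, -0.05, 0, -0.8, 0, 0, -0.05, 0, -1, 0, 0, -0.05, 0, -1, 0, 0, -0.05, 0, -1, 0, 0, -0.05, 0, -1]}}

```text
clock: 17.75
tool_pos: [0.4827, -0.2563, 0.0193]
eef_rot: [3.142, -0.0, 1.49]
force: [0.2, 0.1, 0.4]
finger_gap: 0.0853
finger_force: 0.0
```

Request:
{"op": "play_rows", "data": {"motion": [0, 0, -1, 0, -1, 0, 0, -3, 0, -1, 0, 0, -6, 0, -1, 0, 0, -10, 0, -1, 0, 0, -14, 0, -1, -6, -10, -16, 0, -1, -8, -20, -18, 0, -1, -8, -24, -18, 0, -1, -8, -24, -18, 0, -1, -8, -24, -18, 0, -1, -8, -24, -18, 0, -1, -8, -24, -18, 0, -1]}}

```text
clock: 18.95
tool_pos: [0.2363, -0.3171, 0.2002]
eef_rot: [3.141, 0.002, 1.487]
force: [-0.0, -0.2, 0.6]
finger_gap: 0.0853
finger_force: 0.0
```

```bash
python3 - <<'E'
from h import *
st=ctrl.read_state();s,_=ctrl.grab_frame("scene");t,d=ctrl.grab_frame("top")
print(st["clock"],st["tool_pos"].round(4),st["force"],st["finger_gap"])
save("v9.png",np.hstack([cv2.resize(s[160:220,170:250],(400,300),interpolation=2),cv2.resize(t[185:245,325:405],(400,300),interpolation=2)]))
c=cam("top");g=t.min(2);m=np.zeros_like(g);m[190:240,325:405]=(g>185)[190:240,325:405]
ct=max(cv2.findContours(cv2.morphologyEx(m,3,np.ones((3,3))),0,1)[0],key=cv2.contourArea)
print(cv2.minAreaRect(onz(c,ct[:,0],.042)[:,:2].astype(np.float32)*1000))
for u,v in((350,210),(362,212),(376,215)):print(dep(c,[[u,v]],d[v,u]).round(4))
E
```

```text
18.95 [ 0.2363 -0.3171  0.2002] [-0.01099828 -0.15007455  0.62030225] 0.08530787215503756
((489.0701904296875, -203.36968994140625), (146.908935546875, 60.316715240478516), 84.76702880859375)
[[ 0.4948 -0.1665  0.0369]]
[[ 0.4894 -0.1995  0.0406]]
[[ 0.4823 -0.2392  0.0377]]
```

View pics/v9.png

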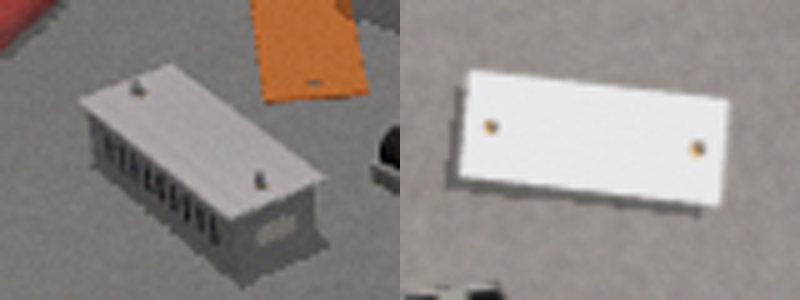

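The cover lies flush with both studs through its holes, at (138,88)/(262,180) in the scene crop and (490,127)/(698,148) in the top crop. The gripper is clear, so I'll hand in.

```bash
python3 -c "
from cell import ctrl
print(ctrl.sign_off())"
```

```text
the job is handed in; nothing more can be done
None
```

The cover lies flush on the power supply's rim with both studs through its holes, the gripper has let go and is clear, and the job was handed in at about 19 s (the hand-in returned no verdict).

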